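Unstack the toy crane-truck parts into their kit trays

ROBOT

A 7-joint arm with a two-finger parallel gripper is mounted at the origin on the work surface. World frame = base frame: x ahead of the robot, y to its left, z up, the work surface at z = 0. Lengths are in m, angles in rad, forces in N, time in s.
With the tool pointing down it reaches from about 0.35 to 0.9 m from the base axis. Payload 8.1 kg.
Tool frame: the origin (TCP) lies midway between the tips of the shut fingers; the grasp point (between the pads) lies arm.tcp_to_grasp behind it (arm.tcp_to_grasp is the distance from the TCP to the grasp point, in m); z points along the fingers, y is the line along which they close (so a half turn about z gives the same grasp; the last joint's range is limited). The gripper opens to 92 mm and grips with 3 to 60 N. Pads are 19 mm wide; open, the fingers measure 130 mm over their backs; the gripper's body (75 mm by 190 mm) begins 47 mm behind the grasp point.
Start: joints at [1.097, 0.434, 0.025, 1.573, -0.012, 1.134, -0.075], TCP at [0.226, -0.583, 0.227] pointing down, gripper open.
Joint ranges: [-2.62, 2.62], [-0.44, 2.09], [-1.27, 1.32], [0.08, 2.57], [-1.32, 4.46], [0.12, 2], [-2.74, 2.74]. Speed limits (rad/s): [2.22, 2.22, 3.01, 3.01, 3.14, 3.14, 3.14].

INTERFACE

Orientations are given as a rotation vector (axis times angle).
In Python, from cell import observe, get_image, arm gives the robot as it stands. The module is installed in compiled form; this text tells all that it offers.
- The arm moves only by the tool drive_tool, never from a script. Its argument "steps" is a list of rows, each a list of 5 numbers: the closure, from 0 (fully open) to 1 (shut), then the shift along the world's x, y, z in mm, then the turn about the world's z in rad. In form: [[hand, x, y, z, roll], ...]. A call has 1 to 20 rows; each row shifts and turns the commanded pose from where the row before left it; what a row does not reach is not made up. A row lasts 1/12 s, in which the tool goes at most 41.7 mm and 7.16 degrees, less where a joint would pass 70% of its speed; a pose out of reach is approached as far as the arm can. A call with a gripper value outside its range is refused whole. The fingers move at their own pace and stop on an object; "grip_force" is the grip in N (left out, the last holds). Time passes only in rows, so rows that do not move let the fingers close. It gives the time, the measured TCP pose, the force, the opening and the grip force at its end, in the units of the state.
- observe(): the state, without advancing time (a new reading comes with each control period).
- get_image(name): name is "scene" or "top"; returns a dict with "image" (480x640x3 uint8, red, green, blue), "vfov" (degrees; the focal length in pixels is half the picture's height over the tangent of half this angle, whatever the lens; pixels are square), "cx", "cy" (the principal point, pixels), "xyz" and "attitude" of the camera in the world. Camera axes: x right, y down, z forward; pixel columns grow to the right and rows downward; lengths in m; the calibration is good to about 2 mm. A picture is of the moment at which its call begins. There is no depth.
- arm.sign_off(): hands the job in; it is judged then, once.
The state is a dict: "clock": time; "joints": joint angles; "dq": joint speeds; "joint_efforts": joint torques, N m; "position": TCP position; "ee_rot": TCP orientation; "force": force on the tool from outside, world axes, zero at the start; "ft_torque": the same for the moment, N m; "width": opening from 0.0 (shut) to 1.0 (fully open); "gripper_force": force on a finger pad.
Only numpy, scipy, OpenCV 4.12 (cv2) and the standard library are available. Lean on these libraries where they do the work, as an engineer would, in place of code of your own. Each camera call takes 0.05 s, during which the arm holds its last target. There are 200 camera calls.

TASK

The four wooden parts of a toy crane truck lie in two small piles on the school workbench. Take the piles apart and set each part down flat inside the shallow tray that has its own outline: the long board in the long tray, the hexagon in the hexagonal tray, the round wheel in the round tray and the small block in the small rectangular tray. Put the parts down rather than dropping or tipping them over, and leave the glue bottle and the coping saw where they are.

Things in the scene. Friction and masses are not known exactly. Their poses are not given: they have to be found in the camera images.
- chassis: Long board of the truck, 110 x 56 mm, 22 mm thick, with two dark peg-hole marks near its ends; x along its length, y across its width. Plain pale wood, loose. Origin: centre of its underside; z up. At the start it lies on the bench at the bottom of one of two two-high piles.
- turntable: Regular hexagonal plate, 60 mm across flats (69 mm across corners), 22 mm thick, with one dark mark in the middle; its x axis points at the middle of a flat side, so flats face x and every 60 degrees from it. Plain pale wood, loose. Origin: centre of its underside; z up. At the start it lies on the bench at the bottom of one of two two-high piles.
- cab: Small stepped block (driver's cab), 44 mm along x, 36 mm along y: full footprint up to 18 mm, above that a roof 28 mm along x (from x = -6 to +22 mm) and the full 36 mm along y, up to 30 mm. Plain pale wood, loose. Origin: centre of its underside; z up. At the start it is the upper piece of one of the two piles, lying on the chassis or on the turntable, within 6 mm of its centre, at any yaw.
- wheel: Round wheel, 48 mm diameter, 22 mm thick, lying flat, with a dark bore mark 12 mm across in the middle. Plain pale wood, loose. Origin: centre of its underside; z up. At the start it is the upper piece of one of the two piles, lying on the chassis or on the turntable, within 6 mm of its centre, at any yaw.
- chassis_tray: Long rectangular tray, inside 134 mm along its x by 80 mm along its y (outside 150 x 96 mm). It fits the chassis only lengthwise. Fixed to the bench. Plywood rim 8 mm wide, its top 8 mm above the bench, around a flat cork-lined floor whose surface is 3 mm above the bench. Origin: centre of the tray at bench height; z up.
- turntable_tray: Hexagonal tray, inside 90 mm across flats (outside 106 mm); flats face its x axis and every 60 degrees from it. The turntable fits at any yaw. Fixed to the bench. Plywood rim 8 mm wide, its top 8 mm above the bench, around a flat cork-lined floor whose surface is 3 mm above the bench. Origin: centre of the tray at bench height; z up.
- cab_tray: Small rectangular tray, inside 68 mm along its x by 60 mm along its y (outside 84 x 76 mm). The cab fits at any yaw, best with x along x. Fixed to the bench. Plywood rim 8 mm wide, its top 8 mm above the bench, around a flat cork-lined floor whose surface is 3 mm above the bench. Origin: centre of the tray at bench height; z up.
- wheel_tray: Round tray, inside about 72 mm diameter (outside 88 mm). Fixed to the bench. Plywood rim 8 mm wide, its top 8 mm above the bench, around a flat cork-lined floor whose surface is 3 mm above the bench. Origin: centre of the tray at bench height; z up.
- glue: Bystander: white glue bottle with an orange cap, 52 mm diameter, 130 mm tall, loose, standing beyond the trays. Origin: centre of its underside.
- saw: Bystander: coping saw lying flat, loose, about 25 mm high: steel bow and blade 150 mm along its x (from x = +45 to +195 mm; the bow reaches to y = +104 mm), wooden handle from x = -48 to +42 mm. Origin: middle of the handle at bench height.
There are look-alikes about, which are no part of the job. What is shaped like the cab but grey is not meant. What is shaped like the turntable but grey is not meant.

How it is judged:
By the outcome, as a careful person would: the job done as asked, in the order asked, and still so for the second after the job is handed in, with the robot touching nothing.
It also fails if it takes over 109 s, if anything falls off the work surface, if the arm or the gripper's body presses on something with over 40 N, if the wrist force passes 120 N, or if a joint passes its speed limit or range.

## Working session

There is one attempt and no reset: what is moved stays moved. The work goes in short steps, Python scripts to look and compute and a tool call to move; the robot and the scene stay as the last step left them, time stands still between calls to the robot, and variables do not carry over. Pictures are saved under pics/ and viewed, at most 14 in all, crops included, and the job is handed in when it is done.

Besides the shell and the picture viewer there is one more tool, called by a JSON object that holds its "api" and its "payload". drive_tool: Moves the arm, as the interface text tells. Its arguments: {"type":"object","properties":{"steps":{"type":"array"},"grip_force":{"type":"number"}},"required":["steps"]}

```bash
mkdir -p pics
python3 - <<'E'
from cell import observe, get_image, arm
import cv2
for n in ("top","scene"):
    g=get_image(n); cv2.imwrite(f"pics/{n}0.png",g["image"][:,:,::-1])
    print(n,{k:v for k,v in g.items() if k!="image"})
s=observe(); print(s, arm.tcp_to_grasp)
E
```

```text
top {'vfov': 52.0024840142339, 'cx': 319.3701724322286, 'cy': 229.2589940745425, 'xyz': array([4.53916778e-01, 5.91487705e-04, 9.99751119e-01]), 'attitude': array([-2.1489197 ,  2.12161262, -0.14917975])}
scene {'vfov': 46.48760520902199, 'cx': 326.64808811494635, 'cy': 247.5830293368586, 'xyz': array([1.15590844, 0.01869987, 0.91338864]), 'attitude': array([-1.88362281, -1.92398995,  0.56051459])}
{'clock': 0.1, 'joints': array([ 1.09737796,  0.43515034,  0.0249658 ,  1.57396439, -0.01155845,
        1.13401659, -0.07513669]), 'dq': array([ 0.00019972, -0.00079353,  0.00056882, -0.00264429,  0.00146359,
        0.00030931,  0.00067482]), 'joint_efforts': array([ 2.42380564e-03, -6.69128966e+01,  9.87920836e-01, -3.15145862e+01,
       -6.04832615e-02,  3.74806754e-02,  7.57071393e-05]), 'position': array([ 0.22626916, -0.58212901,  0.22604136]), 'ee_rot': array([-3.08646287e+00, -5.78778039e-01,  6.49909488e-04]), 'force': array([0.31746368, 0.45224773, 0.55528578]), 'ft_torque': array([-0.02209234,  0.01101753,  0.00695876]), 'gripper_force': 0.0, 'width': 0.9984555123196734} 0.0188
```

View pics/top0.png

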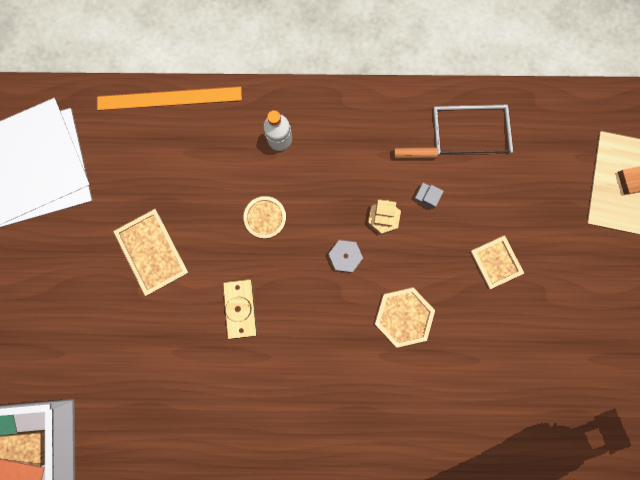

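View pics/scene0.png

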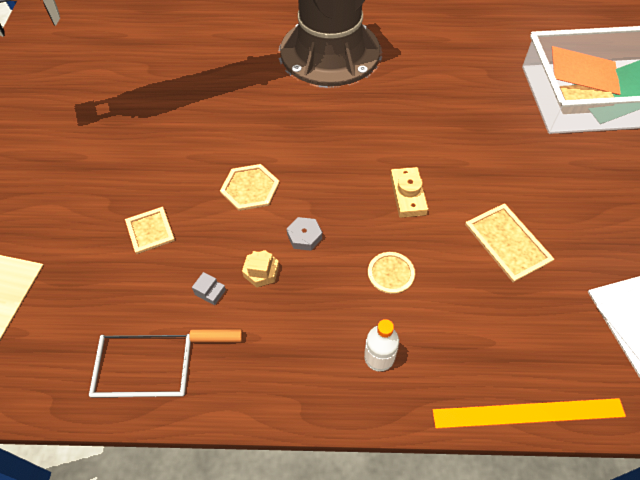

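The top view shows these candidates:
- **Cab:** the pale block at (385,212) on the pale hexagon, or the grey block at (429,195).
- **Turntable:** the pale hexagon at (384,217), or the grey hexagon at (346,256).
- **Wheel and chassis:** only (238,309).

I choose the pale ones. The trays are at (151,252) long, (265,217) round, (405,318) hexagonal and (498,262) small. I'll check the choice in close crops.

```bash
cat > h.py <<'E'
import numpy as np, cv2
from scipy.spatial.transform import Rotation as R
from cell import observe, get_image, arm
def ray(g,u,v):
    f=240/np.tan(np.radians(g["vfov"])/2)
    return R.from_rotvec(g["attitude"]).apply([(u-g["cx"])/f,(v-g["cy"])/f,1])
def w(g,u,v,z):
    d=ray(g,u,v); return g["xyz"]+d*(z-g["xyz"][2])/d[2]
def crop(g,u,v,r,s):
    im=g["image"][v-r:v+r,u-r:u+r,::-1]
    im=cv2.resize(im,None,fx=s,fy=s,interpolation=cv2.INTER_CUBIC)
    for k in range(0,2*r,10):
        cv2.putText(im,str(u-r+k),(k*s,8),0,.3,(255,255,255),1); cv2.putText(im,str(v-r+k),(0,k*s+4),0,.3,(255,255,255),1)
        cv2.line(im,(k*s,0),(k*s,2*r*s),(90,90,90),1); cv2.line(im,(0,k*s),(2*r*s,k*s),(90,90,90),1)
    return im
E
python3 - <<'E'
from h import *
g=get_image("top")
a=np.hstack([crop(g,385,212,25,8),crop(g,238,309,36,8)[88:488,88:488]*0+crop(g,238,309,25,8)])
b=crop(g,238,309,35,8)
cv2.imwrite("pics/c1.png",np.hstack([crop(g,385,212,25,8),cv2.resize(crop(g,238,309,35,8),(400,400))]))
for n,z in [((151,252),.003),((265,217),.003),((405,318),.003),((498,262),.003),((385,212),.05),((238,309),.04),((278,140),0),((417,153),.02),((429,195),.02),((346,256),.02)]:
    print(n,w(g,*n,z).round(3))
# tray outlines from colour: print contours
im=g["image"]; hsv=cv2.cvtColor(im,cv2.COLOR_RGB2HSV)
m=((hsv[...,2]>190)&(hsv[...,1]>50)&(hsv[...,1]<170)).astype(np.uint8)
cs,_=cv2.findContours(cv2.morphologyEx(m,cv2.MORPH_CLOSE,np.ones((3,3))),cv2.RETR_EXTERNAL,2)
for c in cs:
    if 300<cv2.contourArea(c)<6000:
        p=np.array([w(g,u,v,.008)[:2] for u,v in c[:,0]],np.float32)*1000
        r=cv2.minAreaRect(c)
        print(np.round(r[0]),"world",[np.round(x,1) for x in cv2.minAreaRect(p)])
E
```

```text
(151, 252) [0.557 0.359 0.003]
(265, 217) [0.632 0.128 0.003]
(405, 318) [ 0.431 -0.157  0.003]
(498, 262) [ 0.545 -0.346  0.003]
(385, 212) [ 0.636 -0.113  0.05 ]
(238, 309) [0.445 0.17  0.04 ]
(278, 140) [0.799 0.106 0.   ]
(417, 153) [ 0.766 -0.184  0.02 ]
(429, 195) [ 0.678 -0.206  0.02 ]
(346, 256) [ 0.552 -0.039  0.02 ]
[ 22. 456.] world [array([157.5, 580.5]), array([84.2, 82.4]), np.float64(6.5)]
[405. 317.] world [array([ 434.3, -156.2]), array([106.6, 120.2]), np.float64(73.5)]
[239. 309.] world [array([445.3, 173.2]), array([110.8,  55.8]), np.float64(7.2)]
[497. 262.] world [array([ 545.9, -342.8]), array([84.9, 76.8]), np.float64(25.2)]
[150. 252.] world [array([557.8, 359.7]), array([150.7,  97.2]), np.float64(29.9)]
[387. 217.] world [array([ 634.9, -122.9]), array([50.5, 68.7]), np.float64(78.3)]
[264. 217.] world [array([632. , 128.8]), array([85.7, 85.6]), np.float64(46.4)]
[620. 182.] world [array([ 714.3, -599. ]), array([103.5, 200.1]), np.float64(78.7)]
```

View pics/c1.png

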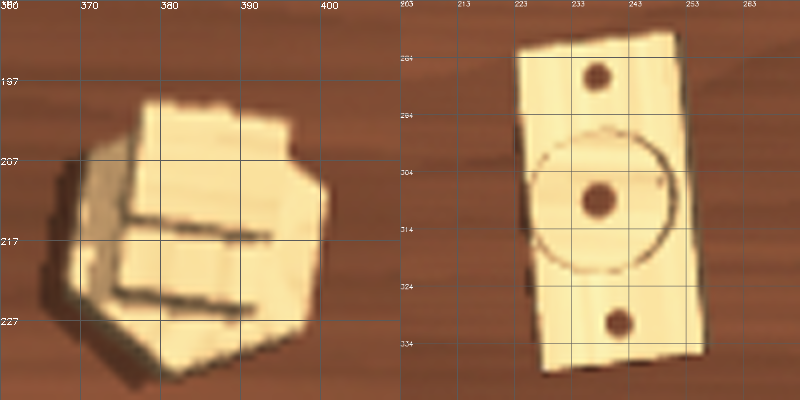

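The crop confirms it: the pale stepped cab, with its roof corners at about (378,200) to (394,217), sits on the pale hexagon. The wheel's bore is at (238,309) on the chassis, which has its peg marks. Next I compute poses from the corners I read off.

Run:
```python
from h import *
g=get_image("top")
P=lambda l,z: np.array([w(g,u,v,z)[:2]*1000 for u,v in l])
an=lambda d: np.degrees(np.arctan2(d[1],d[0])).round(1)
r=P([(378.1,199.8),(396.3,202.3),(393.8,216.7),(376,214.3)],.052)
s=P([(374.4,223.5),(391.9,225.8)],.040)
xd=(r[0]+r[1]-r[2]-r[3]); xd/=np.linalg.norm(xd)
print("roof",r.mean(0),"x ang",an(xd),an(r[0]-r[1])-90,"cab c from roof",r.mean(0)-8*xd,"from front",s.mean(0)+22*xd)
c=P([(223.5,282.8),(251.1,279.3),(256.2,335.6),(228,339.1)],.022)
print("chassis",c.mean(0),an(c[0]+c[1]-c[2]-c[3]))
print("wheel",P([(238.7,309.1),(237.7,309)],.044))
h=P([(382.5,234.1),(398.1,228),(401,210.8),(368.5,222.9),(370.9,206)],.022)
print("hex",h,"c",(h[2]+h[3])/2,(h[1]+h[4])/2,an(h[2]-h[3]),an(h[1]-h[4]))
print(observe()["position"])
```

```text
roof [ 643.42417162 -115.28099376] x ang -9.2 -7.400000000000006 cab c from roof [ 635.52781857 -113.99740171] from front [ 634.52139933 -114.33369085]
chassis [444.53963616 169.66332628] 7.1
wheel [[444.44870482 167.73845659]
 [444.61160171 169.6714209 ]]
hex [[ 596.57195844 -111.4874915 ]
 [ 609.31892694 -142.82496167]
 [ 644.53454377 -149.0391653 ]
 [ 619.01065647  -83.4936284 ]
 [ 653.73261846  -88.39315735]] c [ 631.77260012 -116.26639685] [ 631.5257727  -115.60905951] -68.7 -129.2
[ 0.22631419 -0.58227592  0.22624589]
```

{"api": "drive_tool", "payload": {"steps": [[0, 22.9, 26, 0, -0.0288], [0, 22.9, 26, 0, -0.0288], [0, 22.9, 26, 0, -0.0288], [0, 22.9, 26, 0, -0.0288], [0, 22.9, 26, 0, -0.0288], [0, 22.9, 26, 0, -0.0288], [0, 22.9, 26, 0, -0.0288], [0, 22.9, 26, 0, -0.0288], [0, 22.9, 26, 0, -0.0288], [0, 22.9, 26, 0, -0.0288], [0, 22.9, 26, 0, -0.0288], [0, 22.9, 26, 0, -0.0288], [0, 22.9, 26, 0, -0.0288], [0, 22.9, 26, 0, -0.0288], [0, 22.9, 26, 0, -0.0288], [0, 22.9, 26, 0, -0.0288], [0, 22.9, 26, 0, -0.0288], [0, 22.9, 26, 0, -0.0288], [0, 0, 0, 0, 0], [0, 0, 0, 0, 0]], "grip_force": 20}}

```text
clock: 1.87
position: [0.6395, -0.1116, 0.226]
ee_rot: [-3.133, 0.225, 0.001]
force: [-1.2, -0.1, 0.1]
width: 0.996
gripper_force: 0.0
```

{"api": "drive_tool", "payload": {"steps": [[0, -1.5, -3, -30, 0], [0, 0, 0, -30, 0], [0, 0, 0, -30, 0], [0, 0, 0, -30, 0], [0, 0, 0, -30, 0], [0, 0, 0, -26, 0], [0, 0, 0, -10, 0], [0, 0, 0, -10, 0], [0, 0, 0, 0, 0], [0, 0, 0, 0, 0]]}}

```text
clock: 2.7
position: [0.6376, -0.1181, 0.0316]
ee_rot: [3.133, -0.233, 0.001]
force: [0.2, -0.1, 0.3]
width: 0.998
gripper_force: 0.0
```

{"api": "drive_tool", "payload": {"steps": [[0.65, 0, 0, 0, 0], [0.65, 0, 0, 0, 0], [0.65, 0, 0, 0, 0], [0.65, 0, 0, 0, 0], [0.65, 0, 0, 0, 0], [0.65, 0, 0, 0, 0], [0.65, 0, 0, 0, 0], [0.65, 0, 0, 0, 0], [0.65, 0, 0, 0, 0], [0.65, 0, 0, 0, 0]]}}

```text
clock: 3.53
position: [0.6371, -0.1175, 0.0307]
ee_rot: [3.133, -0.232, -0.0]
force: [0.0, -0.2, 0.1]
width: 0.396
gripper_force: 20.0
```

{"api": "drive_tool", "payload": {"steps": [[0.65, 0, 0, 10, 0], [0.65, 0, 0, 20, 0], [0.65, 0, 0, 25, 0], [0.65, 0, 0, 25, 0], [0.65, -11.1, -28, 0, 0.0735], [0.65, -11.1, -28, 0, 0.0735], [0.65, -11.1, -28, 0, 0.0735], [0.65, -11.1, -28, 0, 0.0735], [0.65, -11.1, -28, 0, 0.0735], [0.65, -11.1, -28, 0, 0.0735], [0.65, -11.1, -28, 0, 0.0735], [0.65, -11.1, -28, 0, 0.0735], [0.65, 0, 0, 0, 0], [0.65, 0, 0, 0, 0], [0.65, 0, 0, 0, 0]]}}

```text
clock: 4.78
position: [0.5486, -0.3412, 0.1112]
ee_rot: [-3.066, -0.684, -0.001]
force: [-0.7, 0.1, 0.4]
width: 0.394
gripper_force: 20.0
```

Run:
```python
from h import *
g=get_image("top"); t=get_image("scene")
a=cv2.resize(crop(g,385,217,25,8),(400,400)); b=cv2.resize(crop(t,160,200,60,6),(400,400))
cv2.imwrite("pics/c2.png",np.hstack([a,b]))
```

```text
(no output)
```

View pics/c2.png

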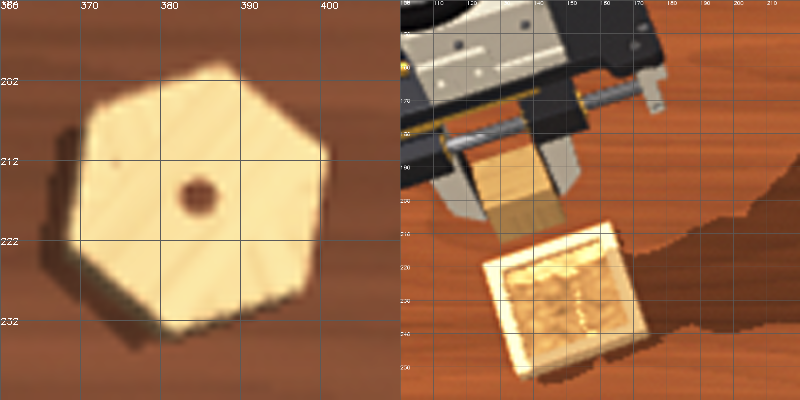

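The hexagon is undisturbed, with its mark at (384.7,216.6), and the cab hangs level above its tray. Lowering now.

{"api": "drive_tool", "payload": {"steps": [[0.65, 0, 0, -25, 0], [0.65, 0, 0, -25, 0], [0.65, 0, 0, -25, 0], [0.65, 0, 0, -13, 0], [0.65, 0, 0, -5, 0], [0.65, 0, 0, -3, 0], [0.65, 0, 0, -2, 0], [0.65, 0, 0, -1, 0], [0.65, 0, 0, 0, 0], [0.65, 0, 0, 0, 0], [0.65, 0, 0, 0, 0]]}}

```text
clock: 5.8
position: [0.5488, -0.3418, 0.0125]
ee_rot: [3.065, 0.686, 0.001]
force: [0.9, 0.3, -0.2]
width: 0.388
gripper_force: 20.0
```

Run:
```python
from h import *
g=get_image("top")
h=np.array([w(g,u,v,.022)[:2]*1000 for u,v in [(387.75,199.75),(401,210.75),(398.1,228.25),(382.25,233.6),(368.5,223),(371.6,205.4)]])
print(h.mean(0),w(g,384.75,216.6,.022))
for i in range(3):
    d=h[i]-h[i+3]; print(np.linalg.norm(d),np.degrees(np.arctan2(d[1],d[0])))
```

```text
[ 631.97357011 -116.44512399] [ 0.63226567 -0.11622134  0.022     ]
70.39218689853284 -9.420126786769993
70.4530647860233 -68.49167922154139
70.3002578394328 -131.0583378123514
```

{"api": "drive_tool", "payload": {"steps": [[0.65, 0, 0, -0.5, 0], [0.65, 0, 0, -0.5, 0], [0.65, 0, 0, -0.5, 0], [0.65, 0, 0, 0, 0], [0.65, 0, 0, 0, 0]]}}

```text
clock: 6.27
position: [0.5486, -0.3417, 0.0116]
ee_rot: [3.065, 0.686, 0.001]
force: [-2.6, 2.1, 12.8]
width: 0.389
gripper_force: 20.0
```

{"api": "drive_tool", "payload": {"steps": [[0.65, 0, 0, 0.3, 0], [0.55, 0, 0, 0, 0], [0.45, 0, 0, 0, 0], [0.3, 0, 0, 0, 0], [0.1, 0, 0, 0, 0], [0, 0, 0, 0, 0], [0, 0, 0, 5, 0], [0, 0, 0, 25, 0], [0, 0, 0, 35, 0], [0, 0, 0, 35, 0], [0, 0, 0, 0, 0]]}}

```text
clock: 7.18
position: [0.5522, -0.3432, 0.1181]
ee_rot: [3.059, 0.684, 0.013]
force: [0.9, -1.2, 0.8]
width: 0.988
gripper_force: 0.0
```

{"api": "drive_tool", "payload": {"steps": [[0, 10.4, 28.2, 0, -0.0763], [0, 10.4, 28.2, 0, -0.0763], [0, 10.4, 28.2, 0, -0.0763], [0, 10.4, 28.2, 0, -0.0763], [0, 10.4, 28.2, 0, -0.0763], [0, 10.4, 28.2, 0, -0.0763], [0, 10.4, 28.2, 0, -0.0763], [0, 10.4, 28.2, 0, -0.0763], [0, 0, 0, 0, 0], [0, 0, 0, 0, 0], [0, 0, 0, 0, 0], [0, 0, 0, 0, 0]]}}

```text
clock: 8.18
position: [0.6311, -0.1177, 0.1106]
ee_rot: [3.129, -0.269, -0.0]
force: [0.1, -1.0, -0.8]
width: 1.0
gripper_force: 0.0
```

Run:
```python
from h import *
s=observe(); print(s["position"],s["ee_rot"]); y=R.from_rotvec(s["ee_rot"]).apply([0,1,0]); print(np.degrees(np.arctan2(y[1],y[0])))
t=get_image("scene"); g=get_image("top")
cv2.imwrite("pics/c3.png",np.hstack([cv2.resize(crop(g,498,262,36,8),(400,400)),cv2.resize(crop(t,150,230,40,8),(400,400))]))
```

```text
[ 0.63110963 -0.11769476  0.11058006] [ 3.12906614e+00 -2.68735349e-01 -2.60341023e-04]
-99.81743861400564
```

View pics/c3.png

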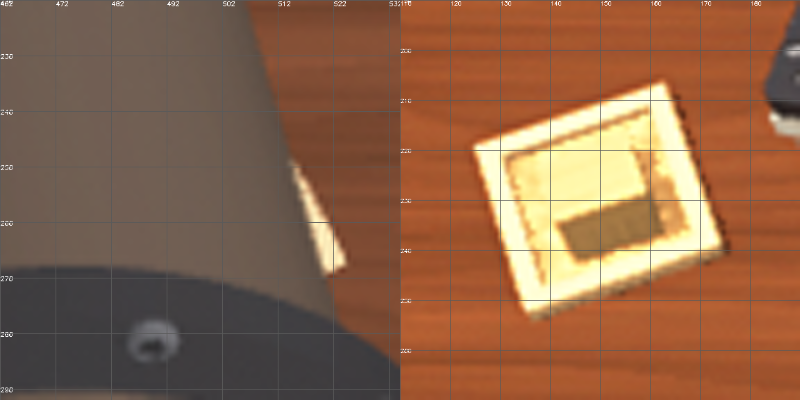

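The cab sits inside its tray, with its roof near (145,225) in the scene view. Now the hexagon.

{"api": "drive_tool", "payload": {"steps": [[0, 0.9, 1.2, -30, 0], [0, 0, 0, -30, 0], [0, 0, 0, -22, 0], [0, 0, 0, -12, 0], [0, 0, 0, -8, 0], [0, 0, 0, 0, 0], [0, 0, 0, 0, 0], [0.2, 0, 0, 0, 0], [0.4, 0, 0, 0, 0], [0.4, 0, 0, 0, 0], [0.4, 0, 0, 0, 0], [0.4, 0, 0, 0, 0], [0.4, 0, 0, 0, 0], [0.4, 0, 0, 0, 0], [0.4, 0, 0, 0, 0]], "grip_force": 25}}

```text
clock: 9.53
position: [0.6327, -0.1148, 0.0089]
ee_rot: [3.13, -0.267, 0.001]
force: [-0.9, -0.4, 5.2]
width: 0.654
gripper_force: 25.0
```

{"api": "drive_tool", "payload": {"steps": [[0.4, 0, 0, 10, 0], [0.4, 0, 0, 20, 0], [0.4, 0, 0, 30, 0], [0.4, 0, 0, 30, 0], [0.4, -28.3, -5.9, 0, -0.017], [0.4, -28.3, -5.9, 0, -0.017], [0.4, -28.3, -5.9, 0, -0.017], [0.4, -28.3, -5.9, 0, -0.017], [0.4, -28.3, -5.9, 0, -0.017], [0.4, -28.3, -5.9, 0, -0.017], [0.4, -28.3, -5.9, 0, -0.017], [0.4, 0, 0, 0, 0], [0.4, 0, 0, 0, 0], [0.4, 0, 0, -30, 0], [0.4, 0, 0, -30, 0], [0.4, 0, 0, -15, 0], [0.4, 0, 0, -6, 0], [0.4, 0, 0, -3, 0], [0.4, 0, 0, 0, 0], [0.4, 0, 0, 0, 0]]}}

```text
clock: 11.2
position: [0.4354, -0.1561, 0.0153]
ee_rot: [3.109, -0.452, 0.002]
force: [-0.2, 0.3, 0.5]
width: 0.653
gripper_force: 25.0
```

{"api": "drive_tool", "payload": {"steps": [[0.4, 0, 0, -1, 0], [0.4, 0, 0, -1, 0], [0.4, 0, 0, -0.5, 0], [0.4, 0, 0, -0.5, 0], [0.4, 0, 0, -0.5, 0], [0.4, 0, 0, 0, 0], [0.4, 0, 0, 0, 0]]}}

```text
clock: 11.78
position: [0.4346, -0.1561, 0.0118]
ee_rot: [3.109, -0.453, 0.001]
force: [-2.1, 0.9, 11.4]
width: 0.648
gripper_force: 25.0
```

{"api": "drive_tool", "payload": {"steps": [[0.4, 0, 0, 0.3, 0], [0.3, 0, 0, 0, 0], [0.2, 0, 0, 0, 0], [0.1, 0, 0, 0, 0], [0, 0, 0, 0, 0], [0, 0, 0, 0, 0], [0, 0, 0, 5, 0], [0, 0, 0, 25, 0], [0, 0, 0, 35, 0], [0, 0, 0, 35, 0], [0, 0, 0, 0, 0]]}}

```text
clock: 12.7
position: [0.4375, -0.1569, 0.117]
ee_rot: [3.108, -0.453, 0.013]
force: [1.5, -0.9, -0.3]
width: 0.998
gripper_force: 0.0
```

{"api": "drive_tool", "payload": {"steps": [[0, 0.8, 27, 0, 0.0343], [0, 0.8, 27, 0, 0.0343], [0, 0.8, 27, 0, 0.0343], [0, 0.8, 27, 0, 0.0343], [0, 0.8, 27, 0, 0.0343], [0, 0.8, 27, 0, 0.0343], [0, 0.8, 27, 0, 0.0343], [0, 0.8, 27, 0, 0.0343], [0, 0.8, 27, 0, 0.0343], [0, 0.8, 27, 0, 0.0343], [0, 0.8, 27, 0, 0.0343], [0, 0.8, 27, 0, 0.0343], [0, 0, 0, 0, 0], [0, 0, 0, 0, 0], [0, 0, 0, 0, 0]]}}

```text
clock: 13.95
position: [0.4438, 0.1672, 0.1113]
ee_rot: [3.135, 0.192, -0.001]
force: [0.7, -1.0, 0.1]
width: 0.998
gripper_force: 0.0
```

Run:
```python
from h import *
s=observe(); print(s["position"],s["ee_rot"]); y=R.from_rotvec(s["ee_rot"]).apply([0,1,0]); print(np.degrees(np.arctan2(y[1],y[0])))
g=get_image("top"); t=get_image("scene")
cv2.imwrite("pics/c4.png",np.hstack([crop(g,405,317,36,8)[:,:],crop(t,410,190,36,8)])[::1,:][:576,:1152][::1])
im=cv2.imread("pics/c4.png"); cv2.imwrite("pics/c4.png",cv2.resize(im,(800,400)))
```

```text
[0.44375073 0.16724924 0.11133883] [ 3.13503276e+00  1.91532459e-01 -6.22889416e-04]
-83.00779738551586
```

View pics/c4.png

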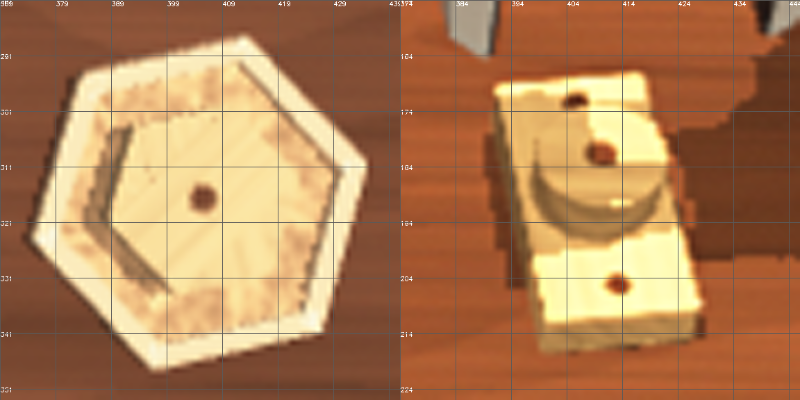

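The hexagon lies flat and centred in its tray, with its mark at (405,316). The wheel is still on the chassis under the open fingers. Taking the wheel.

{"api": "drive_tool", "payload": {"steps": [[0, 0.7, 1.7, -30, 0], [0, 0, 0, -30, 0], [0, 0, 0, -14, 0], [0, 0, 0, -7, 0], [0, 0, 0, 0, 0], [0, 0, 0, 0, 0], [0.2, 0, 0, 0, 0], [0.4, 0, 0, 0, 0], [0.55, 0, 0, 0, 0], [0.55, 0, 0, 0, 0], [0.55, 0, 0, 0, 0], [0.55, 0, 0, 0, 0], [0.55, 0, 0, 0, 0], [0.55, 0, 0, 0, 0], [0.55, 0, 0, 0, 0]], "grip_force": 20}}

```text
clock: 15.3
position: [0.4447, 0.1696, 0.0304]
ee_rot: [3.136, 0.192, 0.0]
force: [-0.8, 0.5, 2.1]
width: 0.517
gripper_force: 20.0
```

{"api": "drive_tool", "payload": {"steps": [[0.55, 0, 0, 10, 0], [0.55, 0, 0, 20, 0], [0.55, 0, 0, 25, 0], [0.55, 0, 0, 25, 0], [0.55, 26.8, -5.8, 0, 0], [0.55, 26.8, -5.8, 0, 0], [0.55, 26.8, -5.8, 0, 0], [0.55, 26.8, -5.8, 0, 0], [0.55, 26.8, -5.8, 0, 0], [0.55, 26.8, -5.8, 0, 0], [0.55, 26.8, -5.8, 0, 0], [0.55, 0, 0, 0, 0], [0.55, 0, 0, 0, 0], [0.55, 0, 0, -30, 0], [0.55, 0, 0, -30, 0], [0.55, 0, 0, -25, 0], [0.55, 0, 0, -6, 0], [0.55, 0, 0, -4, 0], [0.55, 0, 0, 0, 0], [0.55, 0, 0, 0, 0]]}}

```text
clock: 16.97
position: [0.6329, 0.1296, 0.017]
ee_rot: [-3.135, -0.193, -0.003]
force: [-0.0, -0.9, 1.1]
width: 0.519
gripper_force: 20.0
```

{"api": "drive_tool", "payload": {"steps": [[0.55, 0, 0, -2, 0], [0.55, 0, 0, -1, 0], [0.55, 0, 0, -1, 0], [0.55, 0, 0, -0.5, 0], [0.55, 0, 0, -0.5, 0], [0.55, 0, 0, -0.4, 0], [0.55, 0, 0, 0, 0], [0.55, 0, 0, 0, 0]]}}

```text
clock: 17.63
position: [0.6326, 0.1291, 0.0114]
ee_rot: [3.136, 0.192, 0.001]
force: [-3.0, -1.2, 12.5]
width: 0.519
gripper_force: 20.0
```

{"api": "drive_tool", "payload": {"steps": [[0.55, 0, 0, 0.3, 0], [0.45, 0, 0, 0, 0], [0.3, 0, 0, 0, 0], [0.15, 0, 0, 0, 0], [0, 0, 0, 0, 0], [0, 0, 0, 0, 0], [0, 0, 0, 5, 0], [0, 0, 0, 25, 0], [0, 0, 0, 35, 0], [0, 0, 0, 35, 0], [0, -26.9, 5.8, 0, 0], [0, -26.9, 5.8, 0, 0], [0, -26.9, 5.8, 0, 0], [0, -26.9, 5.8, 0, 0], [0, -26.9, 5.8, 0, 0], [0, -26.9, 5.8, 0, 0], [0, -26.9, 5.8, 0, 0], [0, 0, 0, 0, 0], [0, 0, 0, 0, 0]]}}

```text
clock: 19.22
position: [0.443, 0.1701, 0.1108]
ee_rot: [3.135, 0.196, 0.0]
force: [0.4, 0.1, 0.1]
width: 1.001
gripper_force: 0.0
```

Run:
```python
from h import *
s=observe(); print(s["position"])
g=get_image("top"); t=get_image("scene")
a=np.hstack([crop(t,391,272,36,8),crop(t,410,195,36,8)])
cv2.imwrite("pics/c5.png",cv2.resize(a,(800,400)))
```

```text
[0.44300569 0.17007613 0.11079954]
```

View pics/c5.png

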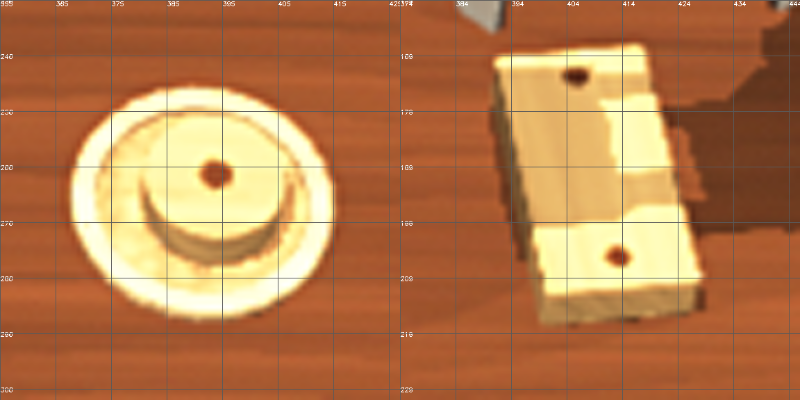

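The wheel is flat in the round tray, with its bore at (392,262) in the scene view. The chassis is unmoved under the open gripper, so I grip it across its width.

{"api": "drive_tool", "payload": {"steps": [[0, 1.5, 0, -30, 0], [0, 0, 0, -30, 0], [0, 0, 0, -22, 0], [0, 0, 0, -12, 0], [0, 0, 0, -8, 0], [0, 0, 0, 0, 0], [0, 0, 0, 0, 0], [0.2, 0, 0, 0, 0], [0.45, 0, 0, 0, 0], [0.45, 0, 0, 0, 0], [0.45, 0, 0, 0, 0], [0.45, 0, 0, 0, 0], [0.45, 0, 0, 0, 0], [0.45, 0, 0, 0, 0], [0.45, 0, 0, 0, 0]], "grip_force": 35}}

```text
clock: 20.57
position: [0.4456, 0.1696, 0.0085]
ee_rot: [3.136, 0.192, 0.001]
force: [-1.5, -0.7, 5.5]
width: 0.608
gripper_force: 35.0
```

{"api": "drive_tool", "payload": {"steps": [[0.45, 0, 0, 10, 0], [0.45, 0, 0, 20, 0], [0.45, 0, 0, 25, 0], [0.45, 0, 0, 25, 0], [0.45, 14.1, 23.8, 0, 0.0498], [0.45, 14.1, 23.8, 0, 0.0498], [0.45, 14.1, 23.8, 0, 0.0498], [0.45, 14.1, 23.8, 0, 0.0498], [0.45, 14.1, 23.8, 0, 0.0498], [0.45, 14.1, 23.8, 0, 0.0498], [0.45, 14.1, 23.8, 0, 0.0498], [0.45, 14.1, 23.8, 0, 0.0498], [0.45, 0, 0, 0, 0], [0.45, 0, 0, 0, 0], [0.45, 0, 0, -20, 0], [0.45, 0, 0, -25, 0], [0.45, 0, 0, -15, 0], [0.45, 0, 0, 0, 0], [0.45, 0, 0, 0, 0]]}}

```text
clock: 22.15
position: [0.5575, 0.3586, 0.0281]
ee_rot: [3.035, 0.807, -0.003]
force: [-1.2, 1.3, 0.0]
width: 0.605
gripper_force: 35.0
```

Run:
```python
from h import *
s=observe(); print(s["position"]); y=R.from_rotvec(s["ee_rot"]).apply([0,1,0]); print(np.degrees(np.arctan2(y[1],y[0])))
t=get_image("scene")
cv2.imwrite("pics/c6.png",cv2.resize(crop(t,510,240,50,6),(560,560)))
```

```text
[0.55754799 0.35856126 0.0280621 ]
-60.212664620045466
```

View pics/c6.png

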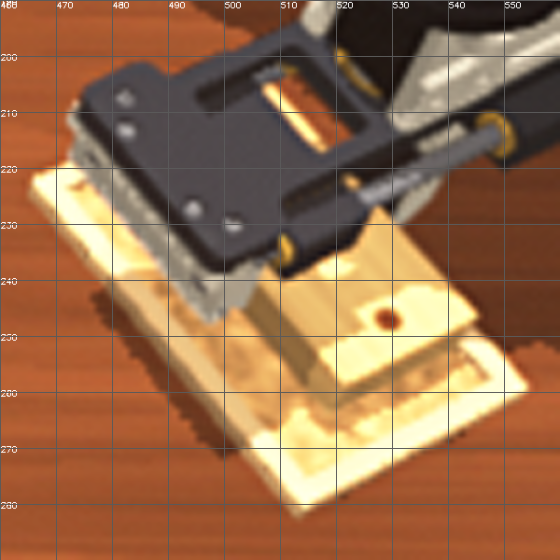

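The chassis is level, aligned and inside the tray outline, with its near end at (522,258)–(545,246). Lowering to contact.

{"api": "drive_tool", "payload": {"steps": [[0.45, 0, 1, -8, 0], [0.45, 0, 0, -4, 0], [0.45, 0, 0, -2, 0], [0.45, 0, 0, -1, 0], [0.45, 0, 0, -0.5, 0], [0.45, 0, 0, 0, 0], [0.45, 0, 0, 0, 0]]}}

```text
clock: 22.78
position: [0.5583, 0.3612, 0.0129]
ee_rot: [-3.036, -0.809, -0.0]
force: [-0.2, 1.0, -1.4]
width: 0.604
gripper_force: 35.0
```

{"api": "drive_tool", "payload": {"steps": [[0.45, 0, 0, -0.5, 0], [0.45, 0, 0, -0.5, 0], [0.45, 0, 0, -0.5, 0], [0.45, 0, 0, -0.3, 0], [0.45, 0, 0, 0, 0], [0.45, 0, 0, 0, 0]]}}

```text
clock: 23.28
position: [0.5584, 0.3611, 0.0116]
ee_rot: [-3.036, -0.809, -0.001]
force: [-2.8, -1.4, 5.0]
width: 0.607
gripper_force: 35.0
```

{"api": "drive_tool", "payload": {"steps": [[0.45, 0, 0, 0.2, 0], [0.35, 0, 0, 0, 0], [0.25, 0, 0, 0, 0], [0.1, 0, 0, 0, 0], [0, 0, 0, 0, 0], [0, 0, 0, 0, 0], [0, 0, 0, 5, 0], [0, 0, 0, 25, 0], [0, 0, 0, 35, 0], [0, 0, 0, 35, 0], [0, -20, 0, 35, 0], [0, -30, 10, 10, 0], [0, -30, 10, 0, 0], [0, -30, 10, 0, 0], [0, -30, 10, 0, 0], [0, -30, 10, 0, 0], [0, -30, 10, 0, 0], [0, 0, 0, 0, 0], [0, 0, 0, 0, 0]]}}

```text
clock: 24.87
position: [0.3562, 0.4222, 0.1569]
ee_rot: [-3.033, -0.815, -0.0]
force: [1.3, -0.2, 0.1]
width: 1.003
gripper_force: 0.0
```

Run:
```python
from h import *
g=get_image("top"); t=get_image("scene")
cv2.imwrite("pics/f1.png",t["image"][:,:,::-1])
a=np.hstack([crop(g,151,252,50,8),crop(g,498,262,50,8)])
cv2.imwrite("pics/f2.png",cv2.resize(a,(800,400)))
print(observe()["position"],observe()["width"])
```

```text
[0.35902943 0.42082383 0.15647312] 1.0018041261891273
```

View pics/f1.png

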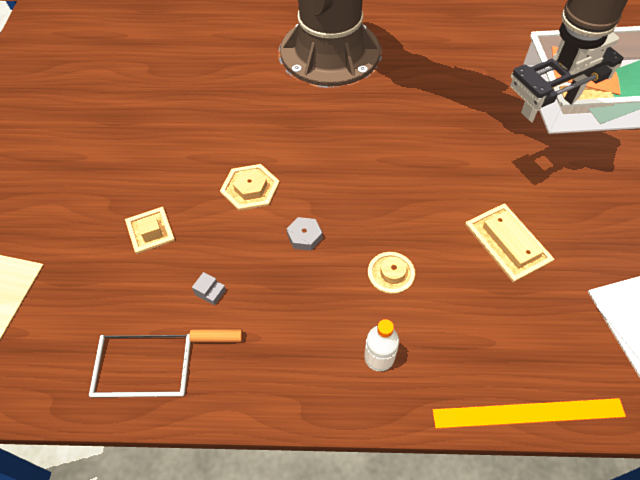

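View pics/f2.png

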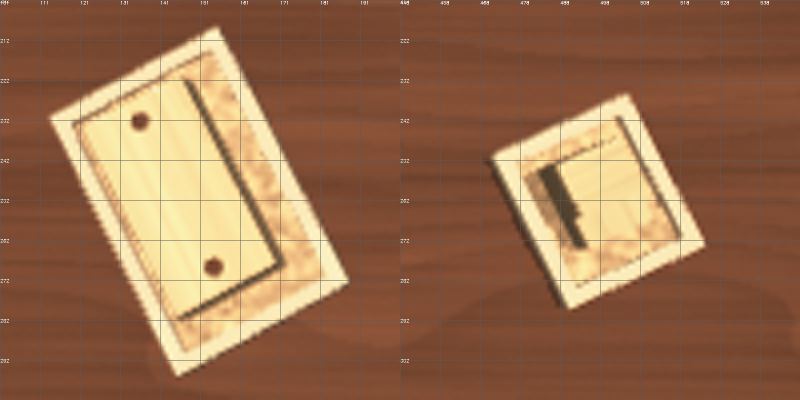

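Every part is in its own tray. The glue, saw and grey look-alikes are where they were. As a last check I compare the chassis centre, taken from its peg marks (midpoint at (145,250.5)), with the tray, then hand in if it fits.

Run:
```python
from h import *
g=get_image("top")
a,b=w(g,135.75,232.25,.025),w(g,154.25,268.75,.025)
m=(a+b)/2; d=a-b; ang=np.degrees(np.arctan2(d[1],d[0]))
off=R.from_euler("z",-29.9,degrees=True).apply([m[0]-.5578,m[1]-.3597,0])
print(m,ang,off)
if abs(off[0])<.009 and abs(off[1])<.009 and abs(ang-29.9)<4: print(arm.sign_off())
```

```text
[0.55754342 0.36352358 0.025     ] 30.06160062450201 [0.00168358 0.00344255 0.        ]
the job is handed in; nothing more can be done
None
```

The job is handed in: the chassis, turntable, cab and wheel each lie flat in their own tray (about 25 s used), and the glue, saw and grey look-alikes are where they started.

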